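# Pack the sampling caddy

## Task

Pack the blue sampling caddy for the next plant round: stand the red-capped vial, the white squeeze bottle and the two empty beakers (the smallest and the largest) upright on the bottom of the foam wells, each in the well cut for its size, smallest well for the vial, then bottle, small beaker and large beaker. The middle-sized beaker still has liquid in it and the amber dropper bottle belongs on the bench: leave both standing where they are, and do not knock anything over.

Things in the scene. Friction and masses are not known exactly. Their poses are not given: they have to be found in the camera images.
- red_vial: screw-cap sample vial with a red cap, 20 mm across, 54 mm tall (cap: the top 11 mm, 18 mm across), standing; part of the kit. Origin: centre of its underside; z up.
- white_bottle: opaque white squeeze bottle, 30 mm across up to 68 mm, then a narrow tapering nozzle (18 mm across at its foot), 105 mm tall over all, standing; part of the kit. Origin: centre of its underside; z up.
- small_beaker: small empty clear-glass beaker, 38 mm across, 48 mm tall, thin-walled and open on top, standing; the smallest of the three beakers; part of the kit. Origin: centre of its underside; z up.
- big_beaker: large empty clear-glass beaker, 62 mm across, 76 mm tall, thin-walled and open on top, standing; the largest of the three beakers; part of the kit. Origin: centre of its underside; z up.
- used_beaker: middle-sized clear-glass beaker, 45 mm across, 58 mm tall, with a pale layer of clear liquid in its lower third; in use, not part of the kit. Origin: centre of its underside; z up.
- amber_bottle: small amber-brown bottle with a black dropper top, 33 mm across, 102 mm tall; a bench reagent, not part of the kit. Origin: centre of its underside; z up.
- insert_36: one of four firm dark-grey foam inserts in the blue caddy, 88 mm square, 26 mm high, with a round well 36 mm wide, 20 mm deep, yellow at the bottom, in its middle, for the red vial. Origin: centre of its underside, below the well; z up, well floor at z = 6 mm, top at z = 26 mm. The caddy is a blue tray 186 mm square, 33 mm high; it and the inserts stand fast.
- insert_46: one of four firm dark-grey foam inserts in the blue caddy, 88 mm square, 26 mm high, with a round well 46 mm wide, 20 mm deep, yellow at the bottom, in its middle, for the white bottle. Origin: centre of its underside, below the well; z up, well floor at z = 6 mm, top at z = 26 mm. Inserts fill the four quarters of the blue caddy in any arrangement.
- insert_58: one of four firm dark-grey foam inserts in the blue caddy, 88 mm square, 26 mm high, with a round well 58 mm wide, 20 mm deep, yellow at the bottom, in its middle, for the small beaker. Origin: centre of its underside, below the well; z up, well floor at z = 6 mm, top at z = 26 mm. Neighbouring wells in the caddy are 89 mm apart.
- insert_78: one of four firm dark-grey foam inserts in the blue caddy, 88 mm square, 26 mm high, with a round well 78 mm wide, 20 mm deep, yellow at the bottom, in its middle, for the big beaker. Origin: centre of its underside, below the well; z up, well floor at z = 6 mm, top at z = 26 mm. Grey handles reach 20 mm out from two sides of the caddy, 26 mm high.
Mind the look-alikes: they are no part of the job. What is shaped like the red_vial but turquoise or yellow is not meant.

How it is judged:
By the outcome, as a careful person would: the job done as asked, in the order asked, and still so for the second after the job is handed in, with the robot touching nothing.
It also fails if it takes over 122 s, if anything falls off the work surface, if the arm or the gripper's body presses on something with over 40 N, if the wrist force passes 120 N, or if a joint passes its speed limit or range.

## Robot

A 7-joint arm with a two-finger parallel gripper is mounted at the origin on a cart in front of the work surface, level with it; the furniture and walls round the work are solid. World frame = base frame: x ahead of the robot, y to its left, z up, the work surface at z = 0. Lengths are in m, angles in rad, forces in N, time in s.
With the tool pointing down it reaches from about 0.4 to 0.85 m from the base axis. Payload 10.4 kg.
Tool frame: the origin (TCP) lies at the very end of the fingers, on their centre line; the grasp point (between the pads) lies 19 mm behind it; z points along the fingers, y is the line along which they close (so a half turn about z gives the same grasp; the last joint's range is limited). The gripper opens to 87 mm and grips with 3 to 60 N. Pads are 19 mm wide; open, the fingers measure 117 mm over their backs; the gripper's body (75 mm by 190 mm) begins 51 mm behind the grasp point.
Start: joints at [-1.34, 0.332, -0.065, 1.46, 0.022, 1.35, -0.088], TCP at [0.157, 0.605, 0.223] pointing down, gripper open.
Joint ranges: [-2.6, 2.6], [-0.5, 2.12], [-1.47, 1.34], [0.16, 2.42], [-1.27, 4.41], [0.06, 2.06], [-2.6, 2.6]. Speed limits (rad/s): [2.22, 2.22, 2.79, 2.79, 3.14, 3.14, 3.14].

## Interface

Orientations are given as a unit quaternion [x, y, z, w].
In Python, from bench import * gives the robot as it stands.
- The arm moves only by the tool step_arm, never from a script. Its arguments are lists of equal length, an entry for each row: "delta_pos": the shift along the world's x, y, z in units of 25 mm (1.0 is 25 mm), a list of three; "turn": the turn about the world's z in units of 0.12 rad (1.0 is 0.12 rad). In form: {"delta_pos": [[tx, ty, tz], ...], "turn": [turn, ...]}. A call has 1 to 12 rows; each row shifts and turns the commanded pose from where the row before left it; what a row does not reach is not made up. A row lasts 1/10 s, in which the tool goes at most 50 mm and 8.59 degrees, less where a joint would pass 70% of its speed; a pose out of reach is approached as far as the arm can. A call with a number of a shift or a turn outside -1 to 1 is refused whole. A call with a gripper value outside its range is refused whole. "grip" is the closure, from 0 (fully open) to 1 (shut), set as the call begins (left out, the last holds). The fingers move at their own pace and stop on an object; "newtons" is the grip in N (left out, the last holds). Time passes only in rows, so rows that do not move let the fingers close. It gives the time, the measured TCP pose, the force, the opening and the grip force at its end, in the units of the state.
- read_state(): the state, without advancing time (a new reading comes with each control period).
- camera(name): name is "side" or "top" or "wrist"; returns a dict with "image" (384x512x3 uint8, red, green, blue), "z_map" (384x512 float32, m along the optical axis (not along the pixel's ray), 0 where there is no reading), "mtx" (3x3 intrinsics, pixels), "dist" ([k1, k2, p1, p2, k3] as OpenCV has them; the pictures are not rectified), "view" (4x4, takes a point from world to camera coordinates). Camera axes: x right, y up, looking along -z (the intrinsics and any distortion apply to the point x, -y, -z); pixel columns grow to the right and rows downward; lengths in m; the calibration is good to about 2 mm. A picture is of the moment at which its call begins.
- close_job(): hands the job in; it is judged then, once.
The state is a dict: "time": time; "joint_positions": joint angles; "joint_vel": joint speeds; "joint_torque": joint torques, N m; "ee_pos": TCP position; "eef_rot": TCP orientation; "ft_force": force on the tool from outside, world axes, zero at the start; "torque": the same for the moment, N m; "width": finger opening in m; "grip_force": force on a finger pad.
Only numpy, scipy, OpenCV 4.12 (cv2) and the standard library are available. Lean on these libraries where they do the work, as an engineer would, in place of code of your own. Each camera call takes 0.05 s, during which the arm holds its last target. There are 200 camera calls.

## Working session

There is one attempt and no reset: what is moved stays moved. The work goes in short steps, Python scripts to look and compute and a tool call to move; the robot and the scene stay as the last step left them, time stands still between calls to the robot, and variables do not carry over. Pictures are saved under pics/ and viewed, at most 14 in all, crops included, and the job is handed in when it is done.

Besides the shell and the picture viewer there is one more tool, called as name(argument=value, ...) on one line, values as JSON. step_arm: Moves the arm, as the interface text tells. Shifts and turns lie within -1 to 1; 1 stands for 25 mm of shift or 0.12 rad of turn. Its arguments: {"type":"object","properties":{"delta_pos":{"type":"array"},"turn":{"type":"array"},"grip":{"type":"number"},"newtons":{"type":"number"}},"required":["delta_pos","turn"]}

```bash
mkdir -p pics; cat > h.py <<'E'
from bench import *
import numpy as np, cv2
def save(n,fn):
    c=camera(n); cv2.imwrite(f'pics/{fn}.png',cv2.cvtColor(c['image'],cv2.COLOR_RGB2BGR))
    np.savez(f'pics/{fn}.npz',**c); return c
def load(fn): return dict(np.load(f'pics/{fn}.npz'))
def ray(c,u,v):
    p=cv2.undistortPoints(np.array([[[u,v]]],float),c['mtx'],c['dist'])[0,0]
    V=c['view']; R=V[:3,:3];t=V[:3,3]
    return -R.T@t, R.T@np.array([p[0],-p[1],-1.])
def onz(c,u,v,z):
    o,d=ray(c,u,v); return o+d*(z-o[2])/d[2]
def dep(c,u,v):
    o,d=ray(c,u,v); return o+d*c['z_map'][int(v),int(u)]
def pix(c,P):
    V=c['view']; q=V[:3,:3]@np.array(P)+V[:3,3]
    return cv2.projectPoints(np.array([[q[0],-q[1],-q[2]]]),np.zeros(3),np.zeros(3),c['mtx'],c['dist'])[0].ravel()
E
python3 - <<'E'
from h import *
for n in('top','side'):
    c=save(n,n+'0'); cv2.imwrite(f'pics/{n}0b.png',cv2.resize(cv2.imread(f'pics/{n}0.png'),(800,600)))
s=read_state(); print(s['time'],s['ee_pos'],s['eef_rot'],s['width'])
E
```

```text
0.1 [0.15686777 0.60463527 0.221833  ] [ 1.26553845e-01  9.91959521e-01 -6.57453069e-04 -2.96031169e-05] 0.0872120591331287
```

View pics/top0b.png

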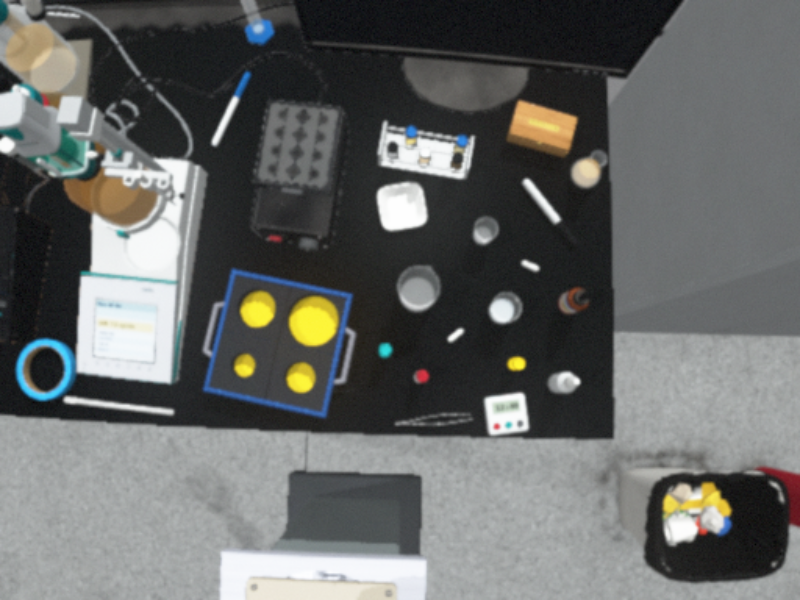

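View pics/side0b.png

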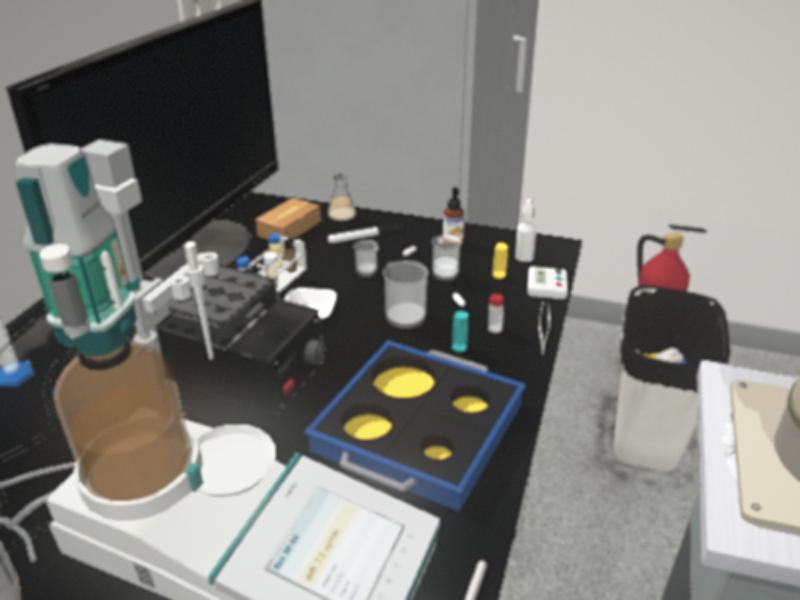

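Top view (800x600): red vial (421,376), the turquoise (385,350) and yellow (516,364) vials are look-alikes; white bottle (563,382). Small beaker (485,230), big beaker (418,288), used beaker with liquid (505,308), amber (573,300), flask (587,172). Wells: 36 mm at (244,365), 46 mm at (301,377), 58 mm at (258,309), 78 mm at (313,321).

```bash
python3 - <<'E'
from h import *
c=load('top0'); im=cv2.imread('pics/top0.png')
a=im[125:275,235:395]; cv2.imwrite('pics/cropA.png',cv2.resize(a,(800,750),interpolation=cv2.INTER_CUBIC)[:600])
b=im[165:270,125:265]; cv2.imwrite('pics/cropB.png',cv2.resize(b,(800,600),interpolation=cv2.INTER_CUBIC))
k=.64
print('cam',ray(c,0,0)[0])
for n,u,v,z in [('vial',421,376,.054),('bottle',570,380,.1),('small',485,230,.048),('big',418,288,.076),('used',505,308,.058),('amber',580,297,.1),('w36',244,365,.006),('w46',301,377,.006),('w58',258,309,.006),('w78',313,321,.006),('turq',385,350,.054),('yel',516,364,.054),('monitorfoot',466,80,0),('rack',425,150,.05),('corner',612,437,0)]:
    print(n,onz(c,u*k,v*k,z).round(3),dep(c,u*k,v*k).round(3))
s=load('side0');print('side cam',ray(s,0,0)[0])
hsv=cv2.cvtColor(im,cv2.COLOR_BGR2HSV)
m=cv2.inRange(hsv,(20,120,100),(35,255,255))
n,l,st,ce=cv2.connectedComponentsWithStats(m)
for i in range(1,n):
    if st[i,4]>60: print(ce[i],st[i,4],onz(c,*ce[i],.006).round(4))
m=cv2.inRange(hsv,(0,120,60),(6,255,255))|cv2.inRange(hsv,(172,120,60),(180,255,255))
n,l,st,ce=cv2.connectedComponentsWithStats(m)
for i in range(1,n):
    if st[i,4]>15: print('red',ce[i],st[i,4],onz(c,*ce[i],.05).round(4))
E
```

```text
cam [ 0.42342985 -0.1081744   0.95647956]
vial [ 0.431 -0.142  0.054] [ 0.431 -0.142  0.049]
bottle [ 0.43  -0.351  0.1  ] [ 0.43  -0.354  0.088]
small [ 0.655 -0.234  0.048] [ 0.665 -0.24   0.006]
big [ 0.558 -0.134  0.076] [ 0.569 -0.136  0.003]
used [ 0.534 -0.264  0.058] [ 0.539 -0.271  0.019]
amber [ 0.548 -0.365  0.1  ] [ 0.551 -0.371  0.082]
w36 [0.439 0.131 0.006] [0.439 0.131 0.007]
w46 [0.424 0.041 0.006] [0.424 0.041 0.009]
w58 [0.527 0.114 0.006] [0.527 0.114 0.008]
w78 [0.511 0.027 0.006] [0.51  0.026 0.013]
turq [ 0.467 -0.088  0.054] [ 0.467 -0.088  0.052]
yel [ 0.452 -0.282  0.054] [ 0.452 -0.283  0.052]
monitorfoot [ 0.927 -0.208  0.   ] [ 0.922 -0.207  0.009]
rack [ 0.779 -0.14   0.05 ] [ 0.774 -0.139  0.063]
corner [ 0.343 -0.447  0.   ] [ 0.342 -0.449 -0.003]
side cam [0.30248438 0.67081533 0.5930495 ]
[347.4375   79.53125] 96 [ 0.8499 -0.336   0.006 ]
[164.739819  197.6719457] 442 [0.5274 0.1153 0.006 ]
[200.39976415 205.20872642] 848 [0.5117 0.0265 0.006 ]
[156.26589595 233.63583815] 173 [0.4388 0.1312 0.006 ]
[330.17171717 232.28282828] 99 [ 0.4552 -0.2913  0.006 ]
[192.18360656 241.52131148] 305 [0.423  0.0424 0.006 ]
[447.45431472 320.44162437] 394 [ 0.2428 -0.5911  0.006 ]
red [28.68421053 63.57894737] 19 [0.8613 0.4938 0.05  ]
red [175.82758621 152.17241379] 29 [0.632  0.0852 0.05  ]
red [270.3968254  239.96825397] 63 [ 0.4323 -0.1445  0.05  ]
red [504.71903323 314.35347432] 331 [ 0.2615 -0.7217  0.05  ]
red [448.57575758 338.96969697] 33 [ 0.2072 -0.5726  0.05  ]
```

View pics/cropA.png

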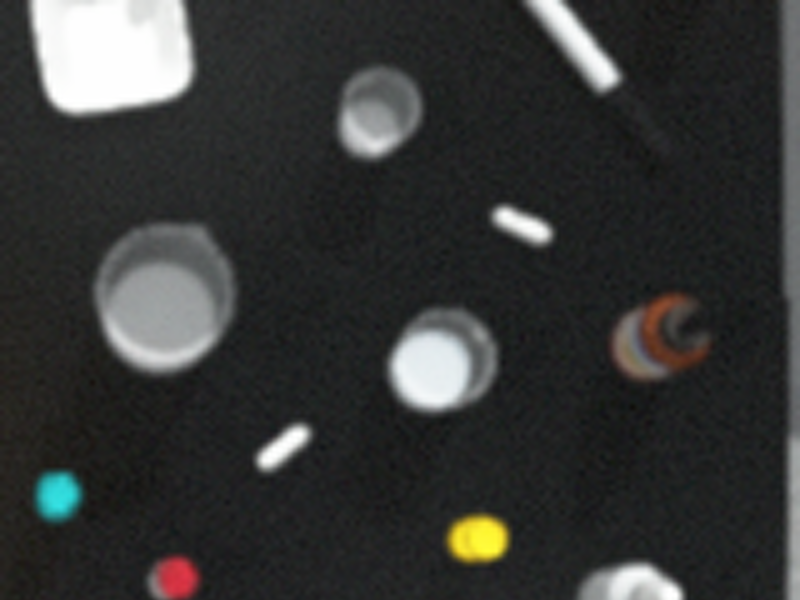

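Crop shows the choice is right: red-capped vial at (176,578), turquoise (58,495) and yellow (478,540) differ; small beaker rim (381,107) empty, big beaker rim (167,293) empty, used beaker with white liquid (430,370), amber (660,335).

```bash
python3 - <<'E'
from h import *
c=load('top0')
f=lambda x,y:(235+x/5-.4,125+y/5-.4)
for n,x,y,z in [('small rim',381,107,.048),('small base',372,121,.002),('big rim',166,293,.076),('big base',160,310,.002),('used rim',452,356,.058),('used base',431,371,.002),('vial top',178,577,.054),('yel',484,538,.054),('turq',58,496,.054)]:
    print(n,onz(c,*f(x,y),z).round(4))
# height map
for nm in('top0','side0'):
    c=load(nm); H={}
    for v in range(0,384,3):
        for u in range(0,512,3):
            if c['z_map'][v,u]>0:
                p=dep(c,u,v); k=(int(np.floor(p[0]/.05)),int(np.floor(p[1]/.05)))
                if 0<=k[0]<20 and -10<=k[1]<14: H[k]=max(H.get(k,-1),p[2])
    print(nm,'cols y from +.65 to -.5; rows x')
    for i in range(19,3,-1): print('%.2f'%(i*.05),' '.join('%4d'%(H[(i,j)]*1000) if (i,j) in H else '   .' for j in range(13,-10,-1)))
# vial, bottle in side view: clusters of points by colour/height
for nm in('top0','side0'):
    c=load(nm)
    P=np.array([[*dep(c,u,v),*c['image'][v,u]] for v in range(384) for u in range(512) if c['z_map'][v,u]>0])
    for n,(x,y),zl,zh in [('vial',(.432,-.144),.012,.06),('bottle',(.43,-.345),.01,.066),('nozzle',(.43,-.345),.085,.12)]:
        q=P[(np.hypot(P[:,0]-x,P[:,1]-y)<.03)&(P[:,2]>zl)&(P[:,2]<zh)]
        if len(q): print(nm,n,len(q),q[:,:3].min(0).round(3),q[:,:3].max(0).round(3),np.median(q[:,:3],0).round(3))
E
```

```text
small rim [ 0.6576 -0.2353  0.048 ]
small base [ 0.662  -0.2373  0.002 ]
big rim [ 0.5601 -0.1342  0.076 ]
big base [ 0.5631 -0.1337  0.002 ]
used rim [ 0.5376 -0.2684  0.058 ]
used base [ 0.537 -0.268  0.002]
vial top [ 0.4322 -0.1439  0.054 ]
yel [ 0.4539 -0.2849  0.054 ]
turq [ 0.4676 -0.0878  0.054 ]
top0 cols y from +.65 to -.5; rows x
0.95    .    0    .  168  183  199    4    1    2    1   71  106  178  179  179  159    9   14    7   10    0    .   -3
0.90    .   29   22  187  219  223   14   14    9    3   10    1   94  181  185  190  198  205  213  223  235  247  256
0.85    .   19    .  168  163    8   16   16    7    6   10    1    0   11    1    3    9   12   12   33   33   34    4
0.80    .   -2    .    .    .  203   27   16    6    9   10    1  123  121  121   52   63   34   52   35   36   35    1
0.75    .   -4    7    0    .    .    .   18   49   61    0    2  121  122  121   63   63   63   52    3   11   69   75
0.70    .    .   18    6   41    .    .  209  383  383    2  120  122  122  120   16   16    2    2    2   13   13   19
0.65    .    .   28  111  110    2   
[... 2926 characters left out ...]
   .    .    .    .    .    .    .    .    .    .    .    . -793 -792 -793
0.20    .    .    .    .    .    .    .    .    .    .    .    .    .    .    .    .    .    .    .    . -793 -788 -791
top0 vial 59 [ 0.423 -0.151  0.021] [ 0.439 -0.133  0.056] [ 0.432 -0.141  0.052]
top0 bottle 129 [ 0.411 -0.366  0.012] [ 0.44  -0.342  0.063] [ 0.426 -0.348  0.054]
top0 nozzle 47 [ 0.419 -0.364  0.085] [ 0.435 -0.35   0.104] [ 0.428 -0.356  0.095]
side0 vial 182 [ 0.422 -0.153  0.012] [ 0.442 -0.131  0.057] [ 0.431 -0.137  0.039]
side0 bottle 245 [ 0.411 -0.363  0.01 ] [ 0.442 -0.339  0.066] [ 0.425 -0.346  0.04 ]
side0 nozzle 52 [ 0.419 -0.365  0.085] [ 0.436 -0.347  0.108] [ 0.427 -0.354  0.095]
```

step_arm(delta_pos=[[0.74,-1,0],[0.74,-1,0],[0.74,-1,0],[0.74,-1,0],[0.74,-1,0],[0.74,-1,0],[0.74,-1,0],[0.74,-1,0],[0.74,-1,0],[0.74,-1,0],[0.74,-1,0],[0.74,-1,0]], turn=[0.1,0.1,0.1,0.1,0.1,0.1,0.04,0,0,0,0,0], grip=0.5, newtons=12)

```text
time: 1.3
ee_pos: [0.3794, 0.3037, 0.2224]
eef_rot: [0.088, 0.996, -0.0, -0.0]
ft_force: [0.4, 0.3, 0.0]
width: 0.0437
grip_force: 0.0
```

```bash
python3 - <<'E'
from h import *
for nm in('top0','side0'):
    c=load(nm)
    P=np.array([dep(c,u,v) for v in range(384) for u in range(512) if c['z_map'][v,u]>0])
    q=P[(P[:,2]>.1)&(P[:,0]>.4)&(P[:,0]<.75)&(P[:,1]>-.05)&(P[:,1]<.3)]
    for y in np.arange(-.05,.3,.025):
        r=q[(q[:,1]>=y)&(q[:,1]<y+.025)]
        print(nm,round(y,3),'xmin>.1:',r[:,0].min().round(3) if len(r) else None,'xmin>.13:',r[r[:,2]>.13][:,0].min().round(3) if (r[:,2]>.13).any() else None)
E
```

```text
top0 -0.05 xmin>.1: None xmin>.13: None
top0 -0.025 xmin>.1: 0.687 xmin>.13: None
top0 0.0 xmin>.1: 0.687 xmin>.13: None
top0 0.025 xmin>.1: 0.684 xmin>.13: None
top0 0.05 xmin>.1: 0.686 xmin>.13: None
top0 0.075 xmin>.1: 0.695 xmin>.13: None
top0 0.1 xmin>.1: 0.698 xmin>.13: None
top0 0.125 xmin>.1: None xmin>.13: None
top0 0.15 xmin>.1: 0.647 xmin>.13: 0.647
top0 0.175 xmin>.1: 0.643 xmin>.13: 0.643
top0 0.2 xmin>.1: 0.642 xmin>.13: 0.642
top0 0.225 xmin>.1: 0.644 xmin>.13: 0.644
top0 0.25 xmin>.1: 0.634 xmin>.13: 0.64
top0 0.275 xmin>.1: 0.617 xmin>.13: 0.632
side0 -0.05 xmin>.1: None xmin>.13: None
side0 -0.025 xmin>.1: 0.689 xmin>.13: None
side0 0.0 xmin>.1: 0.689 xmin>.13: None
side0 0.025 xmin>.1: 0.685 xmin>.13: None
side0 0.05 xmin>.1: 0.686 xmin>.13: None
side0 0.075 xmin>.1: 0.694 xmin>.13: None
side0 0.1 xmin>.1: 0.698 xmin>.13: None
side0 0.125 xmin>.1: None xmin>.13: None
side0 0.15 xmin>.1: None xmin>.13: None
side0 0.175 xmin>.1: 0.642 xmin>.13: 0.642
side0 0.2 xmin>.1: 0.644 xmin>.13: 0.644
side0 0.225 xmin>.1: 0.646 xmin>.13: 0.646
side0 0.25 xmin>.1: 0.635 xmin>.13: 0.641
side0 0.275 xmin>.1: 0.618 xmin>.13: 0.633
```

step_arm(delta_pos=[[0.12,-0.98,0],[0.12,-0.98,0],[0.12,-0.98,0],[0.12,-0.98,0],[0.12,-0.98,0],[0.12,-0.98,0],[0.12,-0.98,0],[0.12,-0.98,0],[0.12,-0.98,0],[0.12,-0.98,0],[0.12,-0.98,0],[0.12,-0.98,0]], turn=[0,0,0,0,0,0,0,0,0,0,0,0])

```text
time: 2.5
ee_pos: [0.4147, 0.0099, 0.2224]
eef_rot: [0.088, 0.996, 0.0, -0.0]
ft_force: [0.4, 0.2, -0.6]
width: 0.0433
grip_force: 0.0
```

step_arm(delta_pos=[[0.1,-0.87,0],[0.1,-0.87,0],[0.1,-0.87,0],[0.1,-0.87,0],[0.1,-0.87,0],[0.1,-0.87,0],[0.06,-0.85,0],[0,0,-0.7],[0,0,-0.8],[0,0,-0.8],[0,0,-0.8],[0,0,-0.6]], turn=[0,0,0,0,0,0,0,0,0,0,0,0])

```text
time: 3.7
ee_pos: [0.4308, -0.1407, 0.1288]
eef_rot: [0.088, 0.996, 0.0, -0.001]
ft_force: [-0.8, 0.3, 0.1]
width: 0.0435
grip_force: 0.0
```

```bash
python3 - <<'E'
from h import *
s=read_state();print(s['ee_pos'],s['joint_positions'])
c=save('wrist','w1'); 
print(pix(c,[.432,-.142,.054]),pix(c,s['ee_pos']))
E
```

```text
[ 0.43075072 -0.14065818  0.12877557] [-0.54706047  0.00610246  0.77768088  2.04635064 -0.00467908  1.09207155
  1.62654096]
[257.52070456 200.37721733] [258.36112744 238.42634857]
```

View pics/w1.png

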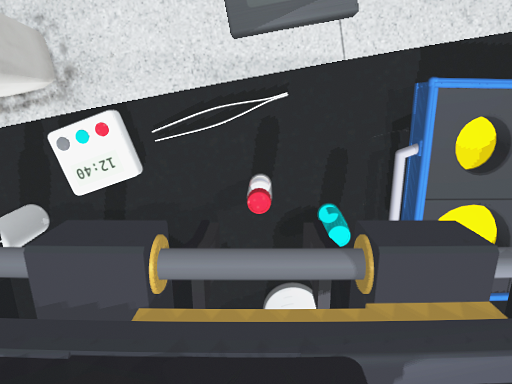

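Wrist view: the red cap sits at (259,202), where my estimate projects (257,200); turquoise at (335,225) clears the preclosed finger. Descend and grip.

step_arm(delta_pos=[[0.05,-0.05,-0.8],[0,0,-0.8],[0,0,-0.8],[0,0,-0.8],[0,0,-0.5],[0,0,-0.2],[0,0,0]], turn=[0,0,0,0,0,0,0])

```text
time: 4.45
ee_pos: [0.4325, -0.1421, 0.0325]
eef_rot: [0.088, 0.996, -0.0, -0.0]
ft_force: [-0.0, 0.0, 0.5]
width: 0.0438
grip_force: 0.0
```

step_arm(delta_pos=[[0,0,0],[0,0,0],[0,0,0],[0,0,0],[0,0,0]], turn=[0,0,0,0,0], grip=1, newtons=12)

```text
time: 4.95
ee_pos: [0.4329, -0.142, 0.0329]
eef_rot: [0.088, 0.996, 0.0, 0.0]
ft_force: [0.6, -0.4, 1.9]
width: 0.018
grip_force: 12.0
```

step_arm(delta_pos=[[0,0,0.3],[0,0,0.6],[0,0,0.8],[0,0,0.8],[0,0,0.5]], turn=[0,0,0,0,0])

```text
time: 5.45
ee_pos: [0.4331, -0.1422, 0.1092]
eef_rot: [0.089, 0.996, 0.0, 0.001]
ft_force: [1.0, -0.7, -0.1]
width: 0.0183
grip_force: 12.0
```

step_arm(delta_pos=[[0.02,0.6,0.2],[0.02,0.9,0],[0.02,1,0],[0.02,1,0],[0.02,1,0],[0.02,1,0],[0.02,1,0],[0.02,1,0],[0.02,1,0],[0.02,1,0],[0.02,0.9,-0.2],[0.01,0.54,0]], turn=[0,0,0,0,0,0,0,0,0,0,0,0])

```text
time: 6.65
ee_pos: [0.4379, 0.133, 0.1073]
eef_rot: [0.088, 0.996, -0.0, -0.0]
ft_force: [-0.3, -1.0, -0.3]
width: 0.0184
grip_force: 12.0
```

step_arm(delta_pos=[[0,0,0],[0,0,0],[0,0,-0.4]], turn=[0,0,0])

```text
time: 6.95
ee_pos: [0.4394, 0.1306, 0.0983]
eef_rot: [0.089, 0.996, 0.001, 0.001]
ft_force: [0.3, 0.8, -0.4]
width: 0.018
grip_force: 12.0
```

```bash
python3 - <<'E'
from h import *
c=save('side','s1'); i=cv2.imread('pics/s1.png'); cv2.imwrite('pics/s1c.png',cv2.resize(i[180:330,180:380],(800,600),interpolation=cv2.INTER_CUBIC))
print(read_state()['ee_pos'])
E
```

```text
[0.43810452 0.1302954  0.09611479]
```

View pics/s1c.png

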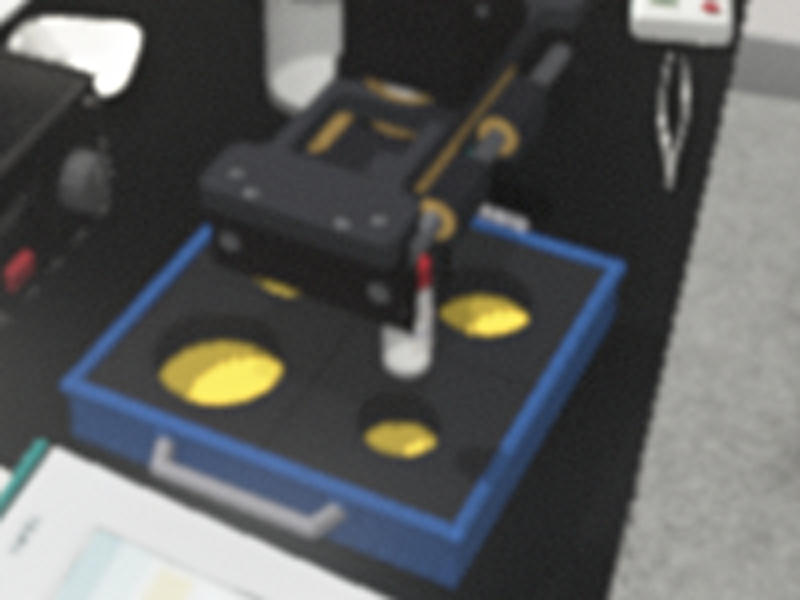

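The vial hangs upright at (408,330) above the 36 mm well (400,430). Lower it.

step_arm(delta_pos=[[0,0.03,-0.6],[0,0,-0.6],[0,0,-0.5],[0,0,-0.3],[0,0,-0.2],[0,0,-0.06],[0,0,0],[0,0,0]], turn=[0,0,0,0,0,0,0,0])

```text
time: 7.8
ee_pos: [0.4392, 0.1318, 0.0418]
eef_rot: [0.089, 0.996, 0.0, 0.0]
ft_force: [-1.4, -2.0, 7.3]
width: 0.0182
grip_force: 12.0
```

step_arm(delta_pos=[[0,0,0],[0,0,0],[0,0,0],[0,0,0]], turn=[0,0,0,0], grip=0.6)

```text
time: 8.2
ee_pos: [0.4384, 0.1323, 0.041]
eef_rot: [0.088, 0.996, 0.0, -0.0]
ft_force: [-0.4, -0.9, -0.9]
width: 0.0335
grip_force: 0.0
```

step_arm(delta_pos=[[0,0,0.5],[0,0,0.8],[0,0,1],[0,0,1],[0,0,1],[0,0,1],[0,-0.5,0.3],[0,-1,0],[0,-1,0],[0,-1,0],[0,-1,0],[0,-1,0]], turn=[0,0,0,0,0,0,0,0,0,0,0,0])

```text
time: 9.4
ee_pos: [0.4378, -0.0071, 0.181]
eef_rot: [0.089, 0.996, 0.0, -0.0]
ft_force: [0.1, 0.3, 0.0]
width: 0.0351
grip_force: 0.0
```

step_arm(delta_pos=[[0,-1,0],[0,-1,0],[0,-1,0],[0,-1,0],[0,-1,0],[0,-1,0],[0,-1,0],[0,-1,0],[0,-1,0],[0,-1,0],[0,-1,0],[0,-1,0]], turn=[0,0,0,0,0,0,0,0,0,0,0,0], grip=0.4)

```text
time: 10.6
ee_pos: [0.4376, -0.3066, 0.181]
eef_rot: [0.089, 0.996, 0.0, -0.0]
ft_force: [0.5, 0.2, -0.3]
width: 0.0523
grip_force: 0.0
```

```bash
python3 - <<'E'
from h import *
s=read_state();print(s['ee_pos'])
t=save('top','t2');c=save('wrist','w2'); 
print(pix(c,[.427,-.355,.068]),pix(c,[.427,-.355,.105]))
i=cv2.imread('pics/t2.png')[150:275,120:395]
j=np.vstack([cv2.resize(i,(800,364)),cv2.resize(cv2.imread('pics/w2.png')[0:236],(512,236)).copy() if 0 else np.hstack([cv2.imread('pics/w2.png')[:236],np.zeros((236,288,3),np.uint8)])])
cv2.imwrite('pics/m2.png',j)
E
```

```text
[ 0.43756586 -0.30657991  0.18104886]
[205.41805268 183.90530028] [197.33814007 195.74312752]
```

View pics/m2.png

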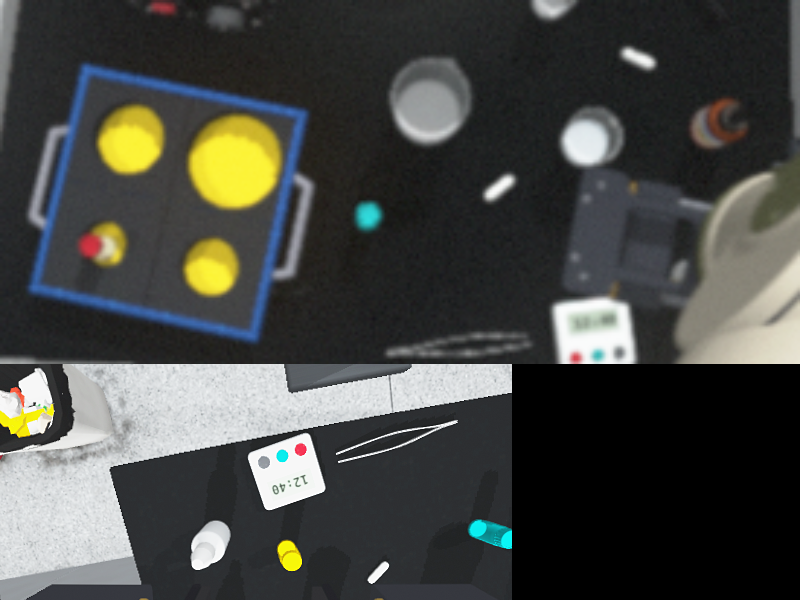

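Vial stands in its well (cap at (91,245), yellow floor (108,245)); wrist view bottle nozzle tip at (201,195), as predicted. Now the bottle.

step_arm(delta_pos=[[-0.14,-0.65,0],[-0.14,-0.65,0],[-0.14,-0.64,0],[0,0,-0.5],[0,0,-0.8],[0,0,-0.8],[0,0,-0.8],[0,0,-0.8],[0,0,-0.8],[0,0,-0.7],[0,0,-0.28],[0,0,0]], turn=[0,0,0,0,0,0,0,0,0,0,0,0])

```text
time: 11.9
ee_pos: [0.4273, -0.3525, 0.043]
eef_rot: [0.088, 0.996, 0.001, -0.001]
ft_force: [0.1, -0.7, -0.3]
width: 0.0523
grip_force: 0.0
```

step_arm(delta_pos=[[0,0,0],[0,0,0],[0,0,0],[0,0,0],[0,0,0]], turn=[0,0,0,0,0], grip=1, newtons=15)

```text
time: 12.4
ee_pos: [0.4282, -0.354, 0.0445]
eef_rot: [0.088, 0.996, -0.0, 0.0]
ft_force: [-0.2, -0.3, 3.0]
width: 0.0289
grip_force: 15.0
```

step_arm(delta_pos=[[0,0,0.3],[0,0,0.7],[0,0,0.8],[0,0,0.8],[0,0,0.8],[0,0.3,0.6],[0,0.6,0],[0,0.9,0],[0,1,0],[0,1,0],[0,1,0],[0,1,0]], turn=[0,0,0,0,0,0,0,0,0,0,0,0])

```text
time: 13.6
ee_pos: [0.4276, -0.2079, 0.1443]
eef_rot: [0.089, 0.996, 0.0, 0.0]
ft_force: [0.9, -0.1, -0.6]
width: 0.0283
grip_force: 14.9
```

step_arm(delta_pos=[[-0.02,1,0],[-0.02,1,0],[-0.02,1,0],[-0.02,1,0],[-0.02,1,0],[-0.02,1,0],[-0.02,1,0],[-0.02,1,0],[-0.02,0.9,0],[0,0.7,0],[0,0.41,0],[0,0,0]], turn=[0,0,0,0,0,0,0,0,0,0,0,0])

```text
time: 14.8
ee_pos: [0.4234, 0.0422, 0.1442]
eef_rot: [0.088, 0.996, 0.0, 0.0]
ft_force: [0.0, -0.8, -0.8]
width: 0.0289
grip_force: 14.9
```

step_arm(delta_pos=[[0,0,-0.4],[0,0,-0.7],[0,0,-0.8],[0,0,-0.7],[0,0,-0.5],[0,0,-0.3],[0,0,-0.2],[0,0,-0.1],[0,0,0],[0,0,0]], turn=[0,0,0,0,0,0,0,0,0,0])

```text
time: 15.8
ee_pos: [0.4251, 0.0405, 0.0528]
eef_rot: [0.089, 0.996, 0.0, 0.001]
ft_force: [-1.2, -4.6, 12.6]
width: 0.0289
grip_force: 15.2
```

step_arm(delta_pos=[[0,0,0],[0,0,0],[0,0,0],[0,0,0],[0,0,0]], turn=[0,0,0,0,0], grip=0.45)

```text
time: 16.3
ee_pos: [0.4233, 0.0415, 0.0515]
eef_rot: [0.088, 0.996, 0.0, -0.0]
ft_force: [-0.2, 0.1, 0.2]
width: 0.047
grip_force: 0.0
```

step_arm(delta_pos=[[0,0,0.5],[0,0,0.8],[0,0,1],[0,0,1],[0,0,1],[0,0,1],[0.4,-0.5,0.3],[0.8,-1,0],[0.8,-1,0],[0.8,-1,0],[0.8,-1,0],[0.8,-1,0]], turn=[0,0,0,0,0,0,0,0,0,0,0,0])

```text
time: 17.5
ee_pos: [0.5342, -0.0968, 0.1915]
eef_rot: [0.088, 0.996, 0.0, 0.0]
ft_force: [-0.9, -0.2, 0.0]
width: 0.0479
grip_force: 0.0
```

```bash
python3 - <<'E'
from h import *
s=read_state();print(s['ee_pos'])
t=save('side','s3');c=save('wrist','w3'); 
print(pix(c,[.6585,-.236,.048]))
i=cv2.imread('pics/s3.png')[200:340,180:360]
j=np.hstack([cv2.resize(i,(400,311)),cv2.resize(cv2.imread('pics/w3.png'),(400,311))])
cv2.imwrite('pics/m3.png',j)
E
```

```text
[ 0.53420521 -0.09676152  0.1915184 ]
[154.18296559 311.65079579]
```

View pics/m3.png

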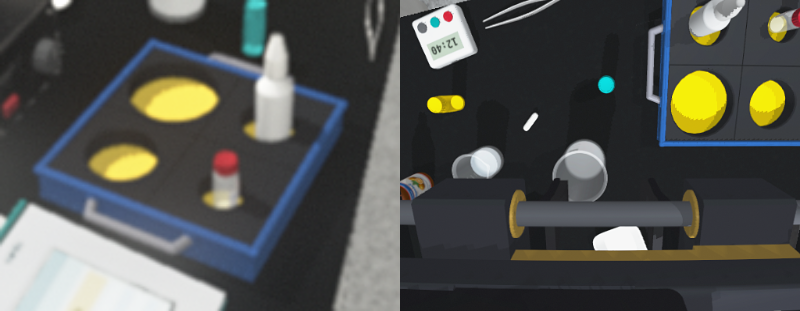

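Side view: bottle (273,100) and red vial (226,180) both upright in their wells. Next the small beaker.

step_arm(delta_pos=[[0.5,-0.56,0],[0.6,-0.67,0],[0.7,-0.78,0],[0.7,-0.78,0],[0.7,-0.78,0],[0.7,-0.78,0],[0.6,-0.67,-0.3],[0.47,-0.55,-0.5],[0,0,-0.8],[0,0,-0.8],[0,0,0],[0,0,0]], turn=[0,0,0,0,0,0,0,0,0,0,0,0], grip=0.3)

```text
time: 18.8
ee_pos: [0.6576, -0.2346, 0.1319]
eef_rot: [0.088, 0.996, 0.0, -0.0]
ft_force: [0.9, 0.3, -0.2]
width: 0.0609
grip_force: 0.0
```

```bash
python3 - <<'E'
from h import *
s=read_state();print(s['ee_pos'],s['width'])
c=save('wrist','w4')
for z in(.048,0): print(pix(c,[.6585,-.236,z]))
E
```

```text
[ 0.65761067 -0.23463839  0.13189019] 0.060883551472465595
[257.47432863 196.47029247]
[257.9360614  181.97007169]
```

View pics/w4.png

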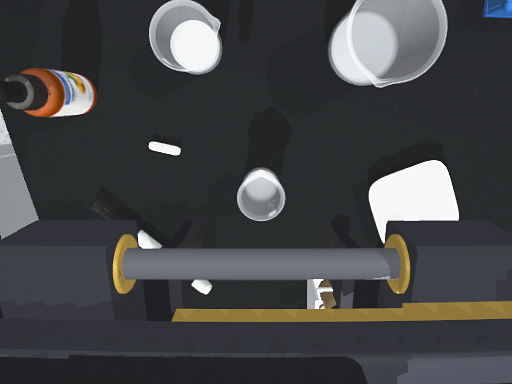

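Rim centred at (261,196), predicted (257,196), radius 24 px: the 38 mm beaker, empty, between the fingers. Descend.

step_arm(delta_pos=[[0.03,0.04,-0.5],[0,0,-0.8],[0,0,-0.8],[0,0,-0.8],[0,0,-0.7],[0,0,-0.43],[0,0,0]], turn=[0,0,0,0,0,0,0])

```text
time: 19.55
ee_pos: [0.6577, -0.2338, 0.0293]
eef_rot: [0.088, 0.996, 0.0, -0.001]
ft_force: [-0.2, 0.0, 0.8]
width: 0.0609
grip_force: 0.0
```

step_arm(delta_pos=[[0,0,0],[0,0,0],[0,0,0],[0,0,0],[0,0,0]], turn=[0,0,0,0,0], grip=1, newtons=12)

```text
time: 20.05
ee_pos: [0.6587, -0.2344, 0.0314]
eef_rot: [0.088, 0.996, -0.0, 0.0]
ft_force: [0.5, 0.4, 1.4]
width: 0.0356
grip_force: 12.0
```

step_arm(delta_pos=[[0,0,0.3],[0,0,0.7],[0,0,0.8],[0,0,0.8],[0,0,0.8],[0,0,0.8],[0,0,0.8],[0,0,0.4],[0,0,0]], turn=[0,0,0,0,0,0,0,0,0])

```text
time: 20.95
ee_pos: [0.6591, -0.2348, 0.1682]
eef_rot: [0.088, 0.996, -0.0, 0.002]
ft_force: [1.1, -0.3, -0.7]
width: 0.0356
grip_force: 12.0
```

step_arm(delta_pos=[[-0.19,0.5,0],[-0.3,0.8,0],[-0.376,1,0],[-0.376,1,0],[-0.376,1,0],[-0.376,1,0],[-0.376,1,0],[-0.376,1,0],[-0.376,1,0],[-0.376,1,0],[-0.376,1,0],[-0.376,1,0]], turn=[0,0,0,0,0,0,0,0,0,0,0,0])

```text
time: 22.15
ee_pos: [0.5504, 0.0502, 0.1646]
eef_rot: [0.088, 0.996, -0.0, -0.001]
ft_force: [0.6, -0.5, -0.9]
width: 0.036
grip_force: 12.0
```

step_arm(delta_pos=[[-0.38,1,0],[-0.34,0.9,0],[-0.19,0.5,0],[-0.11,0.3,0],[0,0,0],[0,0,-0.5],[0,0,-0.8],[0,0,-0.7],[0,0,-0.5],[0,0,0],[0,0,0]], turn=[0,0,0,0,0,0,0,0,0,0,0])

```text
time: 23.25
ee_pos: [0.5269, 0.1151, 0.1033]
eef_rot: [0.089, 0.996, -0.0, -0.0]
ft_force: [1.0, 0.5, -0.5]
width: 0.0358
grip_force: 12.0
```

```bash
python3 - <<'E'
from h import *
c=save('side','s5'); i=cv2.imread('pics/s5.png'); cv2.imwrite('pics/s5c.png',cv2.resize(i[150:330,160:400],(800,600),interpolation=cv2.INTER_CUBIC))
s=read_state();print(s['ee_pos'],s['ft_force'],s['width'])
E
```

```text
[0.52716296 0.1153672  0.10381669] [ 0.20843045  0.19268321 -0.03999882] 0.03582678706333703
```

View pics/s5c.png

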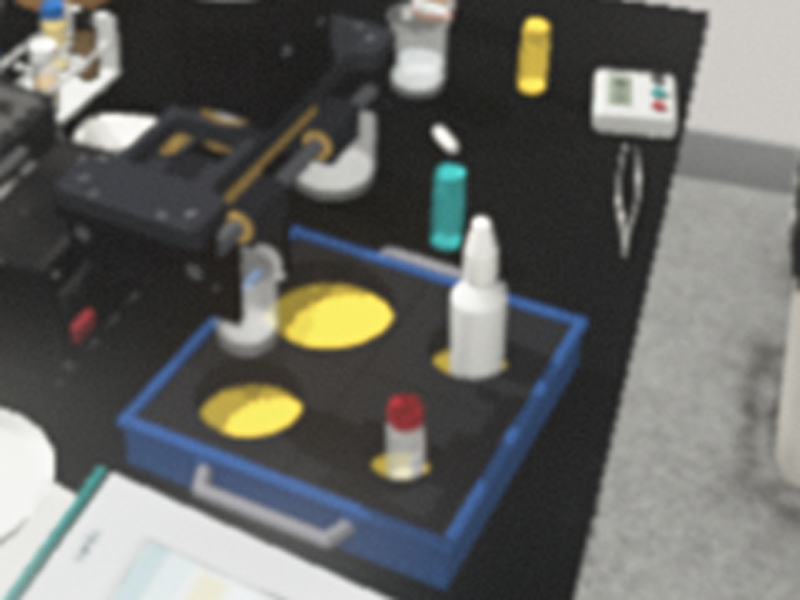

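Small beaker held upright at (250,320) above the 58 mm well (250,410); the rest undisturbed. Lower and release.

step_arm(delta_pos=[[0,0,-0.5],[0,0,-0.6],[0,0,-0.6],[0,0,-0.4],[0,0,-0.3],[0,0,-0.2],[0,0,0],[0,0,0]], turn=[0,0,0,0,0,0,0,0])

```text
time: 24.1
ee_pos: [0.5269, 0.1156, 0.0382]
eef_rot: [0.089, 0.996, 0.0, 0.0]
ft_force: [0.4, 0.8, 0.4]
width: 0.0358
grip_force: 12.0
```

step_arm(delta_pos=[[0,0,0],[0,0,0],[0,0,0],[0,0,0],[0,0,0]], turn=[0,0,0,0,0], grip=0.4)

```text
time: 24.6
ee_pos: [0.5267, 0.1158, 0.0383]
eef_rot: [0.088, 0.996, 0.0, 0.0]
ft_force: [-0.8, 0.6, -0.1]
width: 0.0519
grip_force: 0.0
```

step_arm(delta_pos=[[0,0,0.5],[0,0,0.8],[0,0,1],[0,0,1],[0,0,1],[0,0,1],[0,0,0.7],[0.1,-0.6,0],[0.1,-1,0],[0.1,-1,0],[0.1,-1,0],[0.1,-1,0]], turn=[0,0,0,0,0,0,0,0,0,0,0,0])

```text
time: 25.8
ee_pos: [0.5388, -0.0014, 0.1881]
eef_rot: [0.089, 0.996, -0.0, -0.0]
ft_force: [-0.8, 0.2, 0.3]
width: 0.0524
grip_force: 0.0
```

step_arm(delta_pos=[[0.15,-0.9,0],[0.15,-0.9,0],[0.15,-0.9,0],[0.15,-0.9,0],[0.15,-0.9,0],[0.14,-0.8,0],[0,0,-0.4],[0,0,-0.4],[0,0,0],[0,0,0]], turn=[0,0,0,0,0,0,0,0,0,0], grip=0)

```text
time: 26.8
ee_pos: [0.5611, -0.1307, 0.1679]
eef_rot: [0.088, 0.996, 0.0, -0.001]
ft_force: [0.2, -0.0, 1.0]
width: 0.0869
grip_force: 0.0
```

```bash
python3 - <<'E'
from h import *
s=read_state();print(s['ee_pos'],s['width'])
c=save('wrist','w6')
for z in(.076,0): print(pix(c,[.561,-.134,z]))
E
```

```text
[ 0.56114059 -0.1307491   0.16786674] 0.08692838521243992
[255.02250078 192.91311166]
[256.22393722 173.14470715]
```

View pics/w6.png

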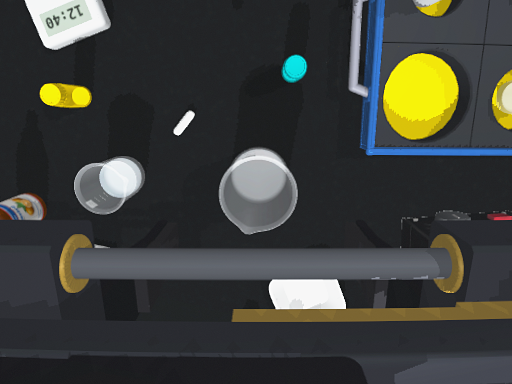

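Big beaker rim centred at (258,192), predicted (255,193), spout off the finger line. Descend and grip.

step_arm(delta_pos=[[0,-0.05,-0.5],[0,0,-0.8],[0,0,-0.8],[0,0,-0.8],[0,0,-0.8],[0,0,-0.7],[0,0,-0.48],[0,0,0],[0,0,0]], turn=[0,0,0,0,0,0,0,0,0])

```text
time: 27.75
ee_pos: [0.5616, -0.1331, 0.0466]
eef_rot: [0.088, 0.996, -0.0, 0.0]
ft_force: [0.8, 0.1, -0.4]
width: 0.0872
grip_force: 0.0
```

step_arm(delta_pos=[[0,0,0],[0,0,0],[0,0,0],[0,0,0],[0,0,0]], turn=[0,0,0,0,0], grip=1, newtons=15)

```text
time: 28.25
ee_pos: [0.5616, -0.1331, 0.0465]
eef_rot: [0.088, 0.996, 0.0, 0.0]
ft_force: [0.0, 0.5, 0.8]
width: 0.0602
grip_force: 15.0
```

step_arm(delta_pos=[[0,0,0.3],[0,0,0.7],[0,0,0.8],[0,0,0.8],[0,0,0.8],[0,0,0.8],[0,0,0.6],[0,0,0]], turn=[0,0,0,0,0,0,0,0])

```text
time: 29.05
ee_pos: [0.5624, -0.1333, 0.1684]
eef_rot: [0.088, 0.996, 0.0, 0.002]
ft_force: [0.6, 0.2, -0.7]
width: 0.0602
grip_force: 15.0
```

step_arm(delta_pos=[[-0.13,0.4,0.2],[-0.25,0.8,0],[-0.3,0.95,0],[-0.3,0.95,0],[-0.3,0.95,0],[-0.3,0.95,0],[-0.25,0.8,0],[-0.15,0.45,0],[-0.05,0.14,0],[0,0,0],[0,0,0]], turn=[0,0,0,0,0,0,0,0,0,0,0])

```text
time: 30.15
ee_pos: [0.5105, 0.0261, 0.1711]
eef_rot: [0.089, 0.996, -0.0, -0.0]
ft_force: [0.7, 0.1, -0.3]
width: 0.0602
grip_force: 15.0
```

step_arm(delta_pos=[[0,0,-0.4],[0,0,-0.7],[0,0,-0.8],[0,0,-0.8],[0,0,-0.8],[0,0,-0.5],[0,0,-0.4],[0,0,-0.3],[0,0,-0.1],[0,0,0],[0,0,0]], turn=[0,0,0,0,0,0,0,0,0,0,0])

```text
time: 31.25
ee_pos: [0.5117, 0.0257, 0.0522]
eef_rot: [0.089, 0.996, -0.0, 0.001]
ft_force: [-1.7, -3.1, 7.3]
width: 0.06
grip_force: 15.0
```

On the well floor; release and back off.

step_arm(delta_pos=[[0,0,0],[0,0,0],[0,0,0],[0,0,0],[0,0,0]], turn=[0,0,0,0,0], grip=0.1)

```text
time: 31.75
ee_pos: [0.5107, 0.0268, 0.0513]
eef_rot: [0.088, 0.996, 0.0, 0.0]
ft_force: [0.4, 0.4, -1.0]
width: 0.0779
grip_force: 0.0
```

step_arm(delta_pos=[[0,0,0.5],[0,0,0.8],[0,0,1],[0,0,1],[0,0,1],[0,0,1],[0,0,0.7],[0,-0.6,0],[0,-1,0],[0,-1,0],[0,-1,0],[0,-1,0]], turn=[0,0,0,0,0,0,0,0,0,0,0,0])

```text
time: 32.95
ee_pos: [0.51, -0.0902, 0.2012]
eef_rot: [0.089, 0.996, 0.0, -0.0]
ft_force: [0.4, 0.6, 0.4]
width: 0.0785
grip_force: 0.0
```

step_arm(delta_pos=[[0,-1,0],[0,-0.8,0],[0,-0.4,0],[0,0,0],[0,0,0],[0,0,0]], turn=[0,0,0,0,0,0])

```text
time: 33.55
ee_pos: [0.5108, -0.1421, 0.2012]
eef_rot: [0.088, 0.996, 0.0, -0.0]
ft_force: [0.3, -1.2, 0.3]
width: 0.0783
grip_force: 0.0
```

```bash
python3 - <<'E'
from h import *
a=save('side','s7');b=save('top','t7')
i=cv2.imread('pics/s7.png')[110:320,190:390]; k=cv2.imread('pics/t7.png')[150:275,120:260]
cv2.imwrite('pics/m7.png',np.hstack([cv2.resize(i,(400,420)),cv2.resize(k,(400,420))]))
s=read_state();print(s['time'],s['ee_pos'],s['ft_force'])
E
```

```text
33.65 [ 0.51081179 -0.1421786   0.20125487] [-0.08603764 -0.12680013  0.67365706]
```

View pics/m7.png

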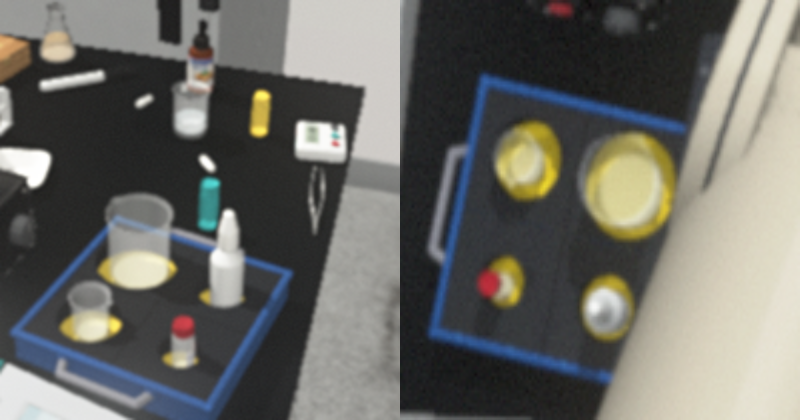

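All four stand upright in their wells (side: big beaker (138,240), small beaker (90,310), bottle (227,260), vial (183,340)); used beaker (190,110) and amber bottle (200,60) are untouched.

```bash
python3 -c "
from bench import *
print(close_job())"
```

```text
the job is handed in; nothing more can be done
None
```

The job is handed in: the vial, bottle, small beaker and big beaker stand upright in their matching wells, and the used beaker and amber bottle were left where they stood; it took about 34 s of the 122 s allowed.

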